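Find the full tin of clay paste by its weight

ROBOT

A 6-joint arm with a two-finger parallel gripper is mounted at the origin on the work surface. World frame = base frame: x ahead of the robot, y to its left, z up, the work surface at z = 0. Lengths are in m, angles in degrees, forces in N, time in s.
With the tool pointing down it reaches from about 0.35 to 0.725 m from the base axis. Payload 6 kg.
Tool frame: the origin (TCP) lies on the front face of the gripper's body, between the roots of the fingers; the fingertips stand env.tcp_to_tips ahead of it and the grasp point (between the pads) lies 54 mm ahead of it (env.tcp_to_tips is the distance from the TCP to the fingertips, in m); z points along the fingers, x is the direction in which the jaws open and shut, and the axes are right-handed (so a half turn about z gives the same grasp; the last joint's range is limited). The gripper opens to 85 mm and grips with 20 to 120 N. Pads are 22 mm wide; open, the fingers measure 114 mm over their backs; the gripper's body (76 mm by 85 mm) begins 54 mm behind the grasp point. The pads swing forward as they close: fully open they stand 13 mm farther back than shut.
Start: joints at [-49.406, 2.303, 4.859, 0, -92.561, -19.12], TCP at [0.22, -0.558, 0.304] pointing down, gripper open.
Joint ranges: [-146.85, 146.85], [-73.84, 115.35], [-62.03, 85.46], [-188.31, 113.3], [-161.28, -10.13], [-171.36, 171.36]. Speed limits (degrees/s): [147.25, 147.25, 172.46, 180, 180, 180].

INTERFACE

Orientations are given as a 3x3 rotation matrix whose columns are the frame's x, y, z axes.
In Python, from workcell import read_state, vision, env gives the robot as it stands.
- The arm moves only by the shell command python3 -m jog 'ROWS'. ROWS is JSON, a list that holds one entry, the list of rows, each a list of 7 numbers: the shift along the tool's x, y, z in cm, then the turn, a rotation vector about the tool's x, y, z in rad, then the finger opening in cm, from 0 to 8.54. In form: [[[tx, ty, tz, rx, ry, rz, jaw], ...]]. A call has 1 to 5 rows; each row is the pose to reach, as a shift and turn from the pose commanded when the call began, along the tool's axes at that moment; what a row does not reach only later rows make up. A row lasts 1/8 s, in which the tool goes at most 62.5 mm and 10.7 degrees, less where a joint would pass 70% of its speed; a pose out of reach is approached as far as the arm can. A call with a gripper value outside its range is refused whole. The fingers move at their own pace and stop on an object; the grip force is fixed at half the most. Time passes only in rows, so rows that repeat a pose let the fingers close. It gives the time, the measured TCP pose, the force and the opening at its end, in the units of the state.
- read_state(): the state, without advancing time (a new reading comes with each control period).
- vision.get_image(name): name is "side" or "top" or "wrist"; returns a dict with "color" (420x560x3 uint8, red, green, blue), "range_z" (420x560 float32, m along the optical axis (not along the pixel's ray), 0 where there is no reading), "vfov" (degrees; the focal length in pixels is half the picture's height over the tangent of half this angle, whatever the lens; pixels are square), "cx", "cy" (the principal point, pixels), "world_to_cam" (4x4, takes a point from world to camera coordinates); the wrist camera has in their place "mount" (4x4, takes a point from camera to tool coordinates, whose origin is the TCP and whose axes are the tool frame's). Camera axes: x right, y down, z forward; pixel columns grow to the right and rows downward; lengths in m; the calibration is good to about 2 mm. A picture is of the moment at which its call begins: read the wrist's pose just before it.
- env.finish_job(): hands the job in, once; it reports no verdict.
The state is a dict: "t": time; "qpos": joint angles; "dq": joint speeds; "joint_torque": joint torques, N m; "tcp_pos": TCP position; "orientation": TCP orientation; "force": force on the tool from outside, world axes, zero at the start; "ft_torque": the same for the moment, N m; "opening": opening from 0.0 (shut) to 1.0 (fully open).
Only numpy, scipy, OpenCV 4.12 (cv2) and the standard library are available. Lean on these libraries where they do the work, as an engineer would, in place of code of your own. Each camera call takes 0.05 s, during which the arm holds its last target. There are 200 camera calls.

TASK

Take the loose lid off the white tub by its knob and lay it flat on the blue mat, in the middle. Then heft each of the three identical tins in turn, lifting one at a time a few centimetres and standing it back in the tub, to find the heaviest, which is the full one. Finish while holding the heaviest tin up in the gripper, upright and still, with its underside at least 15 cm above the counter, the other two standing in the tub; drop nothing and leave everything else on the counter where it is.

Things in the scene. Friction and masses are not known exactly. Their poses are not given: they have to be found in the camera images.
- tub: open round white plastic tub fixed to the counter: outer diameter 248 mm, inner 240 mm, rim 68 mm above the counter, inner floor 5 mm above the counter. Origin: centre of its underside on the counter, z up. It stands left or right of the robot's centre line, the mat on the other side
- lid: loose flat round aluminium lid lying on the tub's rim, 0.3 kg: disc of 256 mm diameter, 4 mm thick, with a shallow 3 mm deep plug of 232 mm diameter under it that sits inside the rim with 4 mm play. Origin: centre of the plug's underside (65 mm above the counter while on the tub), z up. In the middle stands the knob: black upright cylinder, 26 mm diameter, from 7 mm to 41 mm above this origin
- lid_knob (a point): centre of the top of the lid's black knob, 41 mm above the lid's origin; the 34 mm of knob below it can be gripped
- mat: flat round blue mat fixed on the counter, 260 mm diameter, 3 mm thick, where the lid goes. Origin: centre of its underside, z up; its top is 3 mm above the counter
- tin_1: one of three closed steel tins that look alike: upright cylinder, 58 mm diameter, 56 mm tall, firmly shut. Origin: centre of its underside, z up. They stand on the tub's floor about 60 mm from its axis, 120 degrees apart (centres 104 mm apart); which tin is heaviest and where it stands varies. They weigh 0.1 to 0.45 kg; the heaviest is at least 0.12 kg heavier than the others, and only its weight tells
- tin_2: one of three closed steel tins that look alike: upright cylinder, 58 mm diameter, 56 mm tall, firmly shut. Origin: centre of its underside, z up. They stand on the tub's floor about 60 mm from its axis, 120 degrees apart (centres 104 mm apart); which tin is heaviest and where it stands varies. They weigh 0.1 to 0.45 kg; the heaviest is at least 0.12 kg heavier than the others, and only its weight tells
- tin_3: one of three closed steel tins that look alike: upright cylinder, 58 mm diameter, 56 mm tall, firmly shut. Origin: centre of its underside, z up. They stand on the tub's floor about 60 mm from its axis, 120 degrees apart (centres 104 mm apart); which tin is heaviest and where it stands varies. They weigh 0.1 to 0.45 kg; the heaviest is at least 0.12 kg heavier than the others, and only its weight tells
- dropper_amber: bystander: amber dropper bottle, 32 mm diameter, 91 mm tall, beyond the gap between tub and mat. Origin: centre of its underside
- dropper_green: bystander: green dropper bottle, 32 mm diameter, 91 mm tall, on the right side. Origin: centre of its underside
- pump_bottle: bystander: white pump bottle, 64 mm diameter, 171 mm tall, on the left side, further back. Origin: centre of its underside
- cream_jar: bystander: white jar with a yellow cap, 58 mm diameter, 44 mm tall, between the robot and the gap between tub and mat. Origin: centre of its underside
- spatula_cup: bystander: clear cup with coloured sticks in it, 72 mm diameter, about 135 mm tall with the sticks, on the right side, further back. Origin: centre of its underside
- wax_jar: bystander: amber jar with a white cap, 82 mm diameter, 78 mm tall, on the left side. Origin: centre of its underside
- spatula: bystander: spatula lying flat on the right side, near the robot. Origin: underside, middle of its length

How it is judged (in metres and radians):
On the way, in this order (a step that is already met when the one before it is completed fails the run):
1. the lid lies flat on the blue mat, let go, and the tins still stand in the tub (horizontal distance between lid and mat below 0.05 m and height (world z) of each of lid, tin_1, tin_2, tin_3 below 0.012 m and angle between lid's own z axis and vertical below 0.1 rad and contact force between the fingers and lid below 0.2 N), for 0.2 s.
2. a tin is lifted (height (world z) of any of tin_1, tin_2, tin_3 above 0.02 m), for 0.2 s.
3. all tins are down again (height (world z) of each of tin_1, tin_2, tin_3 below 0.012 m), for 0.1 s.
4. a tin is lifted a second time (height (world z) of any of tin_1, tin_2, tin_3 above 0.02 m), for 0.2 s.
5. all tins are down again (all of step 3), for 0.1 s.
At the end, for the whole second after the job is handed in: the heaviest tin is held by the fingers alone, still, upright within 20 degrees, underside over 140 mm above the counter; the other two stand upright in the tub, each pressing on it with under 2.7 N (only the lighter two do); the lid lies flat on the mat within 50 mm of its centre (horizontal distance between lid and mat below 0.05 m and height (world z) of lid below 0.012 m and angle between lid's own z axis and vertical below 0.1 rad and contact force between the fingers and lid below 0.2 N and ((height (world z) of tin_1 above 0.14 m and contact force between the fingers and tin_1 above 0.5 N and angle between tin_1's own z axis and vertical below 0.35 rad and linear speed of tin_1 below 0.05 m/s and contact force between tin_1 and tub below 0.2 N and contact force between tin_1 and lid below 0.2 N and horizontal distance between each of tin_2, tin_3 and tub below 0.118 m and height (world z) of each of tin_2, tin_3 below 0.012 m and angle between each of tin_2, tin_3's own z axis and vertical below 0.1 rad and contact force between each of the fingers, tin_1 and tin_2 below 0.2 N and contact force between tin_2 and tub between 0.5 and 2.7 N and contact force between each of the fingers, tin_1 and tin_3 below 0.2 N and contact force between tin_3 and tub between 0.5 and 2.7 N) or (height (world z) of tin_2 above 0.14 m and contact force between the fingers and tin_2 above 0.5 N and angle between tin_2's own z axis and vertical below 0.35 rad and linear speed of tin_2 below 0.05 m/s and contact force between tin_2 and tub below 0.2 N and contact force between tin_2 and lid below 0.2 N and horizontal distance between each of tin_1, tin_3 and tub below 0.118 m and height (world z) of each of tin_1, tin_3 below 0.012 m and angle between each of tin_1, tin_3's own z axis and vertical below 0.1 rad and contact force between each of the fingers, tin_2 and tin_1 below 0.2 N and contact force between tin_1 and tub between 0.5 and 2.7 N and contact force between each of the fingers, tin_2 and tin_3 below 0.2 N and contact force between tin_3 and tub between 0.5 and 2.7 N) or (height (world z) of tin_3 above 0.14 m and contact force between the fingers and tin_3 above 0.5 N and angle between tin_3's own z axis and vertical below 0.35 rad and linear speed of tin_3 below 0.05 m/s and contact force between tin_3 and tub below 0.2 N and contact force between tin_3 and lid below 0.2 N and horizontal distance between each of tin_1, tin_2 and tub below 0.118 m and height (world z) of each of tin_1, tin_2 below 0.012 m and angle between each of tin_1, tin_2's own z axis and vertical below 0.1 rad and contact force between each of the fingers, tin_3 and tin_1 below 0.2 N and contact force between tin_1 and tub between 0.5 and 2.7 N and contact force between each of the fingers, tin_3 and tin_2 below 0.2 N and contact force between tin_2 and tub between 0.5 and 2.7 N))); the arm keeps its last pose, push and grip.
It fails at once if the lid or a tin is dropped (falls free, faster than 0.5 m/s) ((contact force between lid and anything else below 0.02 N and linear speed of lid above 0.5 m/s) or (contact force between tin_1 and anything else below 0.02 N and linear speed of tin_1 above 0.5 m/s) or (contact force between tin_2 and anything else below 0.02 N and linear speed of tin_2 above 0.5 m/s) or (contact force between tin_3 and anything else below 0.02 N and linear speed of tin_3 above 0.5 m/s)).
It fails at once if a bystander is moved by more than 30 mm or knocked over (distance of any of dropper_amber, dropper_green, pump_bottle, cream_jar, spatula_cup, wax_jar, spatula from where it was at the start of the episode above 0.03 m or angle between any of dropper_amber, dropper_green, pump_bottle, cream_jar, spatula_cup, wax_jar, spatula's own z axis and vertical above 0.5 rad).
It also fails if it takes over 72 s, if anything falls off the work surface, if the arm or the gripper's body presses on something with over 40 N, if the wrist force passes 120 N, or if a joint passes its speed limit or range.

## Working session

There is one attempt and no reset: what is moved stays moved. The work goes in short steps, Python scripts to look and compute and a shell command to move; the robot and the scene stay as the last step left them, time stands still between calls to the robot, and variables do not carry over. Pictures are saved under pics/ and viewed, about 8 in all and at most 12, crops included, and the job is handed in when it is done.

```bash
mkdir -p pics; ls; cat > h.py <<'E'
import numpy as np, cv2
from workcell import read_state, vision, env
def grab(name, fn=None):
    s=read_state(); im=vision.get_image(name)
    if fn: cv2.imwrite('pics/'+fn, im['color'][:,:,::-1])
    if 'mount' in im:
        T=np.eye(4); T[:3,:3]=s['orientation']; T[:3,3]=s['tcp_pos']; im['c2w']=T@im['mount']
    else: im['c2w']=np.linalg.inv(im['world_to_cam'])
    h=im['color'].shape[0]; im['f']=h/2/np.tan(np.radians(im['vfov'])/2)
    return im
def px(im,u,v,z=None):
    d=np.array([(u-im['cx'])/im['f'],(v-im['cy'])/im['f'],1.]); M=im['c2w']
    if z is None: c=d*im['range_z'][int(v),int(u)]
    else: r=M[:3,:3]@d; c=d*(z-M[2,3])/r[2]
    return M[:3,:3]@c+M[:3,3]
def rows(p):  # tool shift (cm) to world TCP p
    s=read_state(); return np.round(100*np.array(s['orientation']).T@(np.array(p)-s['tcp_pos']),2)
E
python3 - <<'E'
from h import *
im=grab('top','top1.png'); 
s=read_state(); print({k:np.round(v,3).tolist() for k,v in s.items()}, env.tcp_to_tips)
np.save('top.npy',im,allow_pickle=True)
print(im['c2w'],im['f'],im['cx'],im['cy'])
E
```

```text
pics
{'t': 0.05, 'qpos': [-49.406, 2.338, 4.803, -0.028, -92.56, -19.119], 'dq': [0.039, -0.035, 0.035, -0.006, 0.026, -0.083], 'joint_torque': [-0.006, -36.968, 34.862, 6.962, -0.005, -0.0], 'tcp_pos': [0.22, -0.558, 0.303], 'orientation': [[-0.366, 0.931, -0.001], [0.931, 0.366, 0.002], [0.002, -0.0, -1.0]], 'force': [0.19, 0.269, 0.367], 'ft_torque': [0.019, -0.032, 0.002], 'opening': 1.002} 0.0726
[[ 0.07297292 -0.97084294  0.22833954  0.34011425]
 [-0.99733149 -0.0715402   0.01455681 -0.00864481]
 [ 0.00220308 -0.22879246 -0.97347273  1.06831022]
 [ 0.          0.          0.          1.        ]] 401.2088333275221 278.67836840464355 205.39945249994526
```

View pics/top1.png

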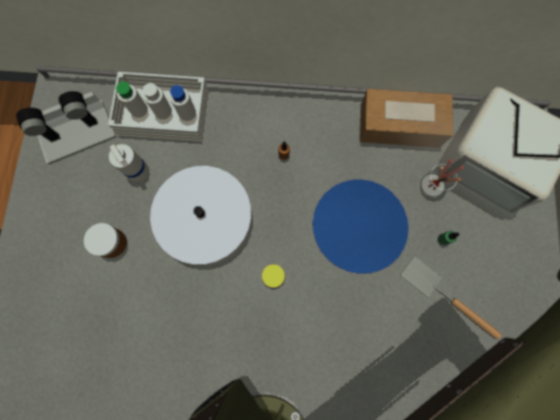

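The top view shows the white lid at about (201,215) with its knob at (199,212). The blue mat is centred at (360,226), the cream jar is at (273,276) and the amber dropper at (284,150).

```bash
python3 - <<'E'
from h import *
im=np.load('top.npy',allow_pickle=True).item()
c=im['color'].astype(int)
def ell(m,z,n):
    k=cv2.findContours(m.astype(np.uint8),cv2.RETR_EXTERNAL,cv2.CHAIN_APPROX_NONE)[0]
    k=max(k,key=cv2.contourArea)[:,0]; P=np.array([px(im,u,v,z)[:2] for u,v in k]).astype(np.float32)
    (ctr,r,a)=cv2.fitEllipse(P); print(n,np.round(ctr,4),np.round(r,4)); 
ell((c[...,2]>c[...,0]+50),.003,'mat')
m=np.zeros(c.shape[:2],bool); m[150:280,140:260]=True
for t in (130,150,170): ell((c.min(2)>t)&m,.072,'lid')
print('knob',px(im,199.5,211,.106), px(im,199,211))
for n,u,v,z in [('cream',273,276,.044),('amber',284,145,.091),('wax',102,240,.078),('pump',120,153,.17)]: print(n,px(im,u,v,z))
E
```

```text
mat [ 0.5524 -0.2156] [0.2525 0.253 ]
lid [0.5398 0.2038] [0.2545 0.2557]
lid [0.5393 0.2038] [0.2519 0.2522]
lid [0.5392 0.2035] [0.2476 0.2483]
knob [0.53746706 0.19855155 0.106     ] [0.5374433  0.19984518 0.10567627]
cream [0.39716958 0.00760578 0.044     ]
amber [0.7308943  0.00394691 0.091     ]
wax [0.45215569 0.43719277 0.078     ]
pump [0.65044494 0.38925761 0.17      ]
```

```bash
R='[59.1,57.5,0,0,0,0,8.5]'; python3 -m jog '[[[59.1,57.5,0,0,0,0,8.5],[59.1,57.5,0,0,0,0,8.5],[59.1,57.5,0,0,0,0,8.5],[59.1,57.5,0,0,0,0,8.5],[59.1,57.5,0,0,0,0,8.5]]]'
```

```text
t: 0.68
tcp_pos: [0.3406, -0.2682, 0.3034]
orientation: [[-0.366, 0.931, -0.0], [0.931, 0.366, 0.0], [0.001, -0.0, -1.0]]
force: [1.0, -0.1, -0.6]
opening: 0.997
```

```bash
python3 -m jog '[[[36.7,35.7,0,0,0,0,8.5],[36.7,35.7,0,0,0,0,8.5],[36.7,35.7,0,0,0,0,8.5],[36.7,35.7,0,0,0,0,8.5],[36.7,35.7,0,0,0,0,8.5]]]'; python3 -c "
from h import *
print(rows([.5385,.202,.215]))"
```

```text
t: 1.3
tcp_pos: [0.4614, 0.0203, 0.3037]
orientation: [[-0.367, 0.93, 0.0], [0.93, 0.367, 0.0], [0.0, 0.0, -1.0]]
force: [1.6, -0.8, 0.3]
opening: 0.998
[14.07 13.84  8.88]
```

```bash
python3 -m jog '[[[14.1,13.8,5,0,0,0,8.5],[14.1,13.8,8.8,0,0,0,8.5],[14.1,13.8,8.8,0,0,0,8.5],[14.1,13.8,8.8,0,0,0,8.5],[14.1,13.8,8.8,0,0,0,8.5]]]'; python3 - <<'E'
from h import *
im=grab('wrist','w1.png'); s=read_state(); print(s['tcp_pos'],im['f'],im['cx'],im['cy']); print(im['mount'])
np.save('w1.npy',im,allow_pickle=True)
E
```

```text
t: 1.92
tcp_pos: [0.5375, 0.2009, 0.2128]
orientation: [[-0.368, 0.93, -0.005], [0.93, 0.368, -0.003], [-0.001, -0.005, -1.0]]
force: [0.5, -0.5, 1.3]
opening: 0.997
[0.53770273 0.20003952 0.21454015] 353.1853388818902 279.5705922502659 207.75199646592748
[[ 9.99999987e-01 -6.15689754e-06  1.63017576e-04  3.22872467e-04]
 [-4.63557826e-05  9.47369841e-01  3.20141192e-01 -8.28893256e-02]
 [-1.56409012e-04 -3.20141195e-01  9.47369828e-01 -6.89610708e-02]
 [ 0.00000000e+00  0.00000000e+00  0.00000000e+00  1.00000000e+00]]
```

View pics/w1.png

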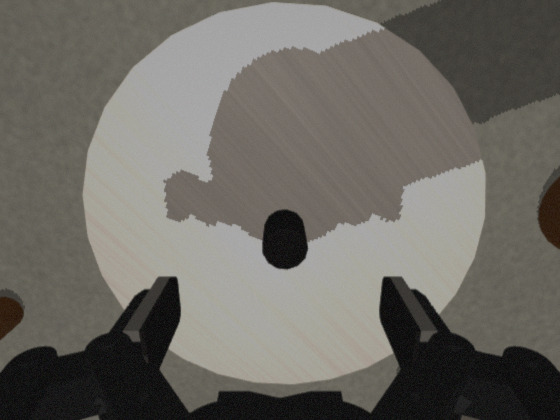

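The wrist view shows the black knob between the open fingers, spanning (262..308, 209..269). Its top face is at about (286,250) and its base at (284,228).

```bash
python3 - <<'E'
from h import *
im=np.load('w1.npy',allow_pickle=True).item()
c=im['color']
for u,v,z in [(286,249,.106),(285,228,.073)]: print(px(im,u,v,z))
print(px(im,286,252))
T=np.linalg.inv(im['c2w'])
for z in(.106,.073):
  for dx,dy in((0,0),(.0,.013),(0,-.013)):
    p=T@np.r_[im['c2w'][:3,:3]@np.zeros(3)+[.5378,.2018,z]+np.array([.93,.367,0])*dy,1]; print(z,dy,im['f']*p[:2]/p[2]+[im['cx'],im['cy']])
E
```

```text
[0.5358327  0.20428753 0.106     ]
[0.53657348 0.20448731 0.073     ]
[0.53782747 0.20510258 0.10526434]
0.106 0 [280.44596261 250.52205162]
0.106 0.013 [280.41260972 271.69038111]
0.106 -0.013 [280.48075838 228.43796159]
0.073 0 [280.36306261 228.22184624]
0.073 0.013 [280.33575771 246.8923311 ]
0.073 -0.013 [280.39138109 208.85829863]
```

```bash
python3 -m jog '[[[0.4,0.1,3,0,0,0,8.5],[0.4,0.1,6.4,0,0,0,8.5],[0.4,0.1,6.4,0,0,0,8.5],[0.4,0.1,6.4,0,0,0,3],[0.4,0.1,6.4,0,0,0,0]]]'; python3 -m jog '[[[0,0,0,0,0,0,0],[0,0,0,0,0,0,0],[0,0,0,0,0,0,0],[0,0,0,0,0,0,0],[0,0,0,0,0,0,0]]]'
```

```text
t: 2.6
tcp_pos: [0.5382, 0.2041, 0.1543]
orientation: [[-0.366, 0.931, 0.003], [0.931, 0.366, 0.002], [0.001, 0.003, -1.0]]
force: [-0.3, 0.1, 0.5]
opening: 0.601
t: 3.22
tcp_pos: [0.5379, 0.2041, 0.1532]
orientation: [[-0.366, 0.93, 0.002], [0.93, 0.366, 0.001], [-0.0, 0.002, -1.0]]
force: [-0.9, -0.3, 5.9]
opening: 0.285
```

```bash
python3 -m jog '[[[0,0,-1,0,0,0,0],[0,0,-3,0,0,0,0],[0,0,-5,0,0,0,0],[0,0,-7,0,0,0,0],[0,0,-8,0,0,0,0]]]';python3 -m jog '[[[0,0,0,0,0,0,0],[0,0,0,0,0,0,0]]]'; python3 -c "
from h import *
print(read_state()['force'],rows([.551,-.2145,.234]),rows([.5363,.2045,.234]))"
```

```text
t: 3.85
tcp_pos: [0.5379, 0.2041, 0.2342]
orientation: [[-0.366, 0.931, 0.002], [0.931, 0.366, 0.002], [0.001, 0.003, -1.0]]
force: [0.3, 0.7, -2.7]
opening: 0.285
t: 4.1
tcp_pos: [0.5372, 0.2039, 0.2309]
orientation: [[-0.366, 0.931, -0.002], [0.931, 0.366, -0.0], [0.0, -0.002, -1.0]]
force: [-0.8, 0.2, -2.2]
opening: 0.281
[-0.8187353   0.1973338  -2.17310657] [-39.44 -14.03  -0.29] [ 0.09 -0.06 -0.31]
```

```bash
python3 -m jog '[[[-2,-0.7,0,0,0,0,0],[-6,-2.1,0,0,0,0,0],[-10,-3.6,0,0,0,0,0],[-14,-5,0,0,0,0,0],[-18,-6.4,0,0,0,0,0]]]';python3 -m jog '[[[-4,-1.4,0,0,0,0,0],[-8,-2.8,0,0,0,0,0],[-12,-4.3,0,0,0,0,0],[-16,-5.7,0,0,0,0,0],[-19,-6.8,0,0,0,0,0]]]'; python3 -m jog '[[[-2.4,-0.8,0,0,0,0,0],[-2.4,-0.8,0,0,0,0,0],[-2.4,-0.8,0,0,0,0,0]]]';  python3 - <<'E'
from h import *
im=grab('side','s1.png'); np.save('s1.npy',im,allow_pickle=True)
print(rows([.5525,-.2155,.088]))
E
```

```text
t: 4.72
tcp_pos: [0.5433, 0.0108, 0.2314]
orientation: [[-0.366, 0.931, -0.001], [0.931, 0.366, -0.0], [0.0, -0.001, -1.0]]
force: [-0.0, -0.2, -3.1]
opening: 0.283
t: 5.35
tcp_pos: [0.5492, -0.1911, 0.2312]
orientation: [[-0.365, 0.931, -0.001], [0.931, 0.365, -0.0], [0.0, -0.001, -1.0]]
force: [-0.4, 0.4, -3.1]
opening: 0.285
t: 5.72
tcp_pos: [0.551, -0.2141, 0.2314]
orientation: [[-0.366, 0.931, -0.001], [0.931, 0.366, 0.0], [0.001, -0.001, -1.0]]
force: [0.6, 0.4, -3.0]
opening: 0.285
[-0.22  0.07 14.35]
```

View pics/s1.png

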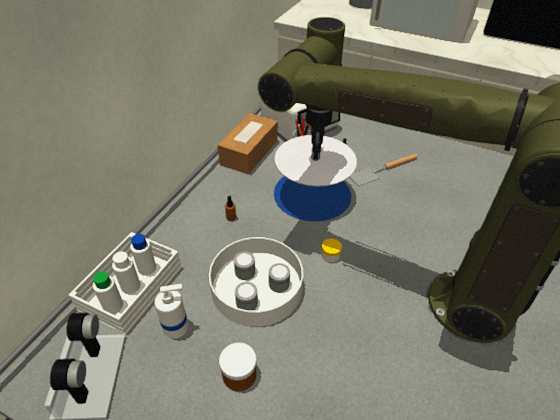

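The side view shows the lid hanging level over the mat. The three tins stand in the open tub at (244,262), (280,275) and (246,293).

```bash
python3 -m jog '[[[-0.2,0,4,0,0,0,0],[-0.2,0,8,0,0,0,0],[-0.2,0,12,0,0,0,0],[-0.2,0,13.3,0,0,0,0],[-0.2,0,13.7,0,0,0,0]]]';python3 -m jog '[[[0,0,0.2,0,0,0,0],[0,0,0.4,0,0,0,0],[0,0,0.4,0,0,0,0]]]'
```

```text
t: 6.4
tcp_pos: [0.5524, -0.2156, 0.0952]
orientation: [[-0.367, 0.93, -0.0], [0.93, 0.367, -0.0], [-0.0, -0.0, -1.0]]
force: [0.2, -0.5, -2.1]
opening: 0.282
t: 6.78
tcp_pos: [0.5525, -0.2159, 0.0916]
orientation: [[-0.366, 0.931, 0.001], [0.931, 0.366, 0.0], [-0.0, 0.001, -1.0]]
force: [-0.2, -0.2, -2.4]
opening: 0.286
```

Not in contact yet, so I'll lower slowly until the force changes.

```bash
python3 -m jog '[[[0,0,0.1,0,0,0,0],[0,0,0.2,0,0,0,0],[0,0,0.2,0,0,0,0]]]';python3 -m jog '[[[0,0,0.1,0,0,0,0],[0,0,0.2,0,0,0,0],[0,0,0.2,0,0,0,0]]]'
```

```text
t: 7.15
tcp_pos: [0.5526, -0.216, 0.0912]
orientation: [[-0.367, 0.93, 0.002], [0.93, 0.367, -0.001], [-0.001, 0.001, -1.0]]
force: [-4.6, 2.8, 7.4]
opening: 0.279
t: 7.52
tcp_pos: [0.5529, -0.2161, 0.0911]
orientation: [[-0.367, 0.93, 0.003], [0.93, 0.367, -0.002], [-0.003, 0.002, -1.0]]
force: [-7.9, 5.1, 16.1]
opening: 0.282
```

```bash
python3 -m jog '[[[0,0,-0.25,0,0,0,0],[0,0,-0.25,0,0,0,3.5],[0,0,-0.25,0,0,0,8.5],[0,0,-0.25,0,0,0,8.5],[0,0,-0.25,0,0,0,8.5]]]';python3 -m jog '[[[0,0,-0.05,0,0,0,8.5],[0,0,-4,0,0,0,8.5],[0,0,-9,0,0,0,8.5],[0,0,-14,0,0,0,8.5],[0,0,-14,0,0,0,8.5]]]'; python3 - <<'E'
from h import *
im=grab('top','top2.png'); np.save('top.npy',im,allow_pickle=True)
c=im['color'][170:270,140:260]; cv2.imwrite('pics/c2.png',cv2.resize(c[:,:,::-1],None,fx=6,fy=6,interpolation=cv2.INTER_CUBIC))
print(read_state()['tcp_pos'])
E
```

```text
t: 8.15
tcp_pos: [0.5521, -0.2159, 0.0892]
orientation: [[-0.366, 0.931, -0.0], [0.931, 0.366, 0.0], [0.0, -0.0, -1.0]]
force: [-0.4, 0.1, -0.1]
opening: 0.993
t: 8.78
tcp_pos: [0.5537, -0.2164, 0.2352]
orientation: [[-0.366, 0.931, 0.009], [0.931, 0.366, -0.002], [-0.005, 0.008, -1.0]]
force: [0.3, 0.3, -1.6]
opening: 1.0
[ 0.55289589 -0.21593541  0.23183359]
```

View pics/c2.png

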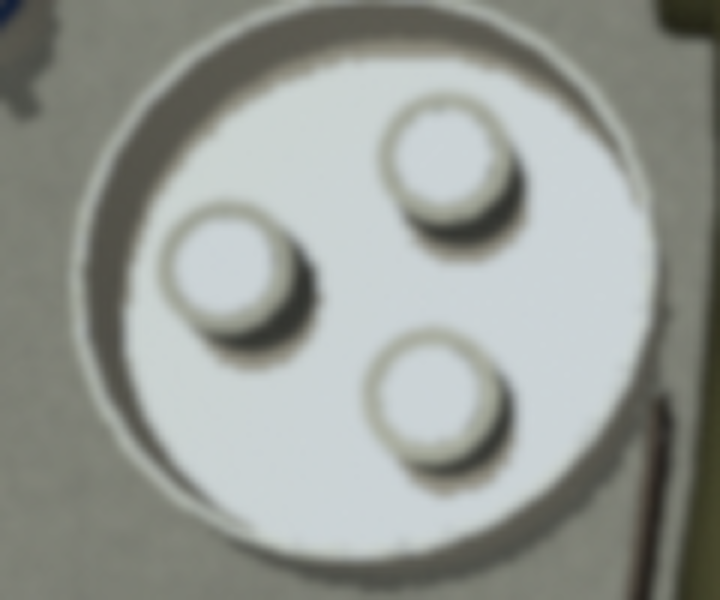

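View pics/top2.png

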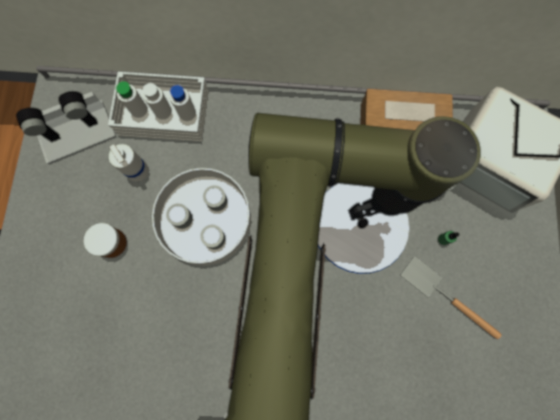

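The pictures show the lid lying on the mat and the tins standing in the tub. Their tops in the crop are at A (445,158), B (226,268) and C (432,397).

```bash
python3 - <<'E'
from h import *
im=np.load('top.npy',allow_pickle=True).item()
P=[]
for n,u,v in [('A',445,158),('B',226,268),('C',432,397)]:
    u,v=(u+.5)/6-.5+140,(v+.5)/6-.5+170
    P.append(px(im,u,v,.061)); print(n,P[-1],px(im,u,v)[2])
P=np.array(P)[:,:2]; c=P.mean(0); print('c',c,np.linalg.norm(P-c,axis=1),[np.linalg.norm(P[i]-P[i-1]) for i in range(3)])
x=np.array(read_state()['orientation'])[:2,0]; print('jaw ang',np.degrees(np.arctan2(x[1],x[0])))
for p in P:
    r=p-c; t=np.degrees(np.arctan2(r[1],r[0]))+90; print('tangential jaw angle',t, read_state()['qpos'])
print('rim pts z', rows([*P[0],.18]))
E
```

```text
A [0.58920742 0.17613663 0.061     ] 0.06384336083733921
B [0.53402423 0.26411109 0.061     ] 0.05950086555780887
C [0.48513501 0.17015476 0.061     ] 0.059998237128758625
c [0.53612222 0.20346749] [0.05970774 0.06067988 0.06090512] [np.float64(0.10424418177190477), np.float64(0.10384936083606415), np.float64(0.10591481509426152)]
jaw ang 111.47561294235541
tangential jaw angle 62.75836796524666 [-1.99514766e+00  1.36491769e+00 -3.59730014e+00  1.16493364e-02
 -8.47836803e+01 -6.65300498e+01]
tangential jaw angle 181.98137701455965 [-1.99514766e+00  1.36491769e+00 -3.59730014e+00  1.16493364e-02
 -8.47836803e+01 -6.65300498e+01]
tangential jaw angle -56.8412206696926 [-1.99514766e+00  1.36491769e+00 -3.59730014e+00  1.16493364e-02
 -8.47836803e+01 -6.65300498e+01]
rim pts z [35.17 17.71  5.19]
```

```bash
python3 -c "
from h import *
print(rows([.4851,.1702,.16]))"; 
```

```text
[38.43  7.8   7.14]
```

```bash
python3 -m jog '[[[6,1.2,0,0,0,0,8.5],[12,2.4,0,0,0,-0.1,8.5],[18,3.6,0,0,0,-0.2,8.5],[24,4.8,0,0,0,-0.204,8.5],[30,6.1,0,0,0,-0.204,8.5]]]'; python3 -m jog '[[[3,0.1,0,0,0,0,8.5],[8.6,0.1,2,0,0,0,8.5],[8.6,0.1,2,0,0,0,8.5]]]'; python3 -c "
from h import *
s=read_state();print(s['tcp_pos'],rows([.4851,.1702,.16]))"
```

```text
t: 9.45
tcp_pos: [0.498, 0.0874, 0.2281]
orientation: [[-0.547, 0.837, -0.001], [0.837, 0.547, -0.0], [0.001, -0.001, -1.0]]
force: [1.0, 0.6, 0.8]
opening: 0.992
t: 9.82
tcp_pos: [0.4505, 0.1603, 0.2064]
orientation: [[-0.551, 0.834, -0.004], [0.834, 0.551, -0.001], [0.001, -0.004, -1.0]]
force: [0.2, 0.0, -0.6]
opening: 0.995
[0.45052575 0.16028065 0.20641895] [-1.08  3.45  4.63]
```

```bash
python3 -m jog '[[[-1.1,3.4,0,0,0,0,8.5],[-1.1,3.4,4.6,0,0,0,8.5],[-1.1,3.4,6.6,0,0,0,8.5],[-1.1,3.4,6.6,0,0,0,8.5]]]'; python3 -c "
from h import *
s=read_state();print(s['tcp_pos'],rows([.4851,.1702,.089]))"
```

```text
t: 10.32
tcp_pos: [0.4867, 0.1664, 0.1408]
orientation: [[-0.546, 0.838, -0.004], [0.838, 0.546, -0.003], [-0.0, -0.005, -1.0]]
force: [0.0, -0.1, 0.7]
opening: 0.998
[0.48665816 0.16637892 0.14083589] [0.41 0.1  5.18]
```

```bash
python3 -m jog '[[[0.4,0,2,0,0,0,8.5],[0.4,0,4,0,0,0,8.5],[0.4,0,5.1,0,0,0,8.5],[0.4,0,5.1,0,0,0,8.5]]]'; python3 -m jog '[[[0,0,0,0,0,0,5],[0,0,0,0,0,0,3],[0,0,0,0,0,0,3],[0,0,0,0,0,0,3]]]'
```

```text
t: 10.82
tcp_pos: [0.4853, 0.1707, 0.0925]
orientation: [[-0.547, 0.837, -0.0], [0.837, 0.547, -0.0], [-0.0, -0.001, -1.0]]
force: [0.9, -0.4, 0.2]
opening: 0.992
t: 11.32
tcp_pos: [0.486, 0.1714, 0.0941]
orientation: [[-0.547, 0.837, 0.002], [0.837, 0.547, 0.001], [-0.0, 0.003, -1.0]]
force: [-1.0, -0.2, 6.1]
opening: 0.673
```

```bash
python3 -m jog '[[[0,0,-0.8,0,0,0,3],[0,0,-2.5,0,0,0,3],[0,0,-4,0,0,0,3],[0,0,-5,0,0,0,3],[0,0,-5,0,0,0,3]]]';python3 -m jog '[[[0,0,0,0,0,0,3],[0,0,0,0,0,0,3]]]'; for i in 1 2 3 4; do python3 -m jog '[[[0,0,0,0,0,0,3]]]' | grep -E "force|pos"; done; python3 -c "
from h import *
s=read_state();print(s['joint_torque'])"
```

```text
t: 11.95
tcp_pos: [0.4856, 0.1712, 0.1435]
orientation: [[-0.547, 0.837, 0.001], [0.837, 0.547, 0.001], [0.0, 0.002, -1.0]]
force: [0.5, -0.4, -1.9]
opening: 0.67
t: 12.2
tcp_pos: [0.4849, 0.1708, 0.1417]
orientation: [[-0.547, 0.837, -0.001], [0.837, 0.547, -0.001], [0.0, -0.001, -1.0]]
force: [0.2, 0.2, -2.5]
opening: 0.672
tcp_pos: [0.4851, 0.1708, 0.1419]
force: [-1.1, -0.3, -1.5]
tcp_pos: [0.4852, 0.1709, 0.1422]
force: [0.2, 0.5, -2.0]
tcp_pos: [0.4852, 0.1709, 0.1423]
force: [-0.5, 0.2, -3.0]
tcp_pos: [0.4852, 0.171, 0.1424]
force: [0.0, -0.4, -1.7]
[-6.14471974e-04 -2.70177537e+01  3.47290850e+01  7.08579585e+00
 -2.57146421e-03 -3.52417351e-05]
```

```bash
python3 -m jog '[[[0,0,2,0,0,0,3],[0,0,4,0,0,0,3],[0,0,4.6,0,0,0,3],[0,0,4.9,0,0,0,3],[0,0,4.9,0,0,0,3]]]'
```

```text
t: 13.32
tcp_pos: [0.4856, 0.1712, 0.0943]
orientation: [[-0.547, 0.837, 0.001], [0.837, 0.547, 0.001], [0.0, 0.001, -1.0]]
force: [0.1, 0.3, -1.0]
opening: 0.67
```

```bash
python3 -m jog '[[[0,0,0.15,0,0,0,3],[0,0,0.15,0,0,0,6.5],[0,0,0.15,0,0,0,8.5],[0,0,0.15,0,0,0,8.5]]]'; python3 -m jog '[[[0,0,-3,0,0,0,8.5],[0,0,-6.5,0,0,0,8.5],[0,0,-6.5,0,0,0,8.5],[0,0,-6.5,0,0,0,8.5]]]'; python3 -c "
from h import *
s=read_state();print(s['tcp_pos'],rows([.534,.2641,.16]))"
```

```text
t: 13.82
tcp_pos: [0.4853, 0.171, 0.0919]
orientation: [[-0.547, 0.837, 0.0], [0.837, 0.547, 0.0], [0.0, 0.0, -1.0]]
force: [-0.5, 0.2, -0.0]
opening: 0.998
t: 14.32
tcp_pos: [0.485, 0.1709, 0.1564]
orientation: [[-0.547, 0.837, -0.001], [0.837, 0.547, 0.0], [0.001, -0.0, -1.0]]
force: [-0.1, -0.5, 0.4]
opening: 0.993
[0.48496711 0.1709366  0.15635258] [ 5.12  9.2  -0.37]
```

```bash
python3 -m jog '[[[1.3,2.3,0,0,0,-0.18,8.5],[2.6,4.6,0,0,0,-0.36,8.5],[3.9,6.9,0,0,0,-0.54,8.5],[5.1,9.2,0,0,0,-0.72,8.5],[5.1,9.2,0,0,0,-0.9,8.5]]]'; python3 -m jog '[[[0,0,0,0,0,-0.12,8.5],[0,0,0,0,0,-0.12,8.5]]]'; python3 -c "
from h import *
s=read_state();print(s['tcp_pos'],rows([.534,.2641,.0905]))"
```

```text
t: 14.95
tcp_pos: [0.5342, 0.2648, 0.1546]
orientation: [[-0.996, 0.085, -0.003], [0.085, 0.996, -0.002], [0.002, -0.002, -1.0]]
force: [-0.3, -0.2, -0.1]
opening: 0.995
t: 15.2
tcp_pos: [0.5339, 0.2637, 0.1554]
orientation: [[-1.0, -0.027, -0.002], [-0.027, 1.0, -0.001], [0.002, -0.001, -1.0]]
force: [0.1, -0.2, -0.3]
opening: 0.994
[0.53392523 0.26372771 0.15538335] [-0.02  0.05  6.49]
```

```bash
python3 -m jog '[[[0,0,2,0,0,0,8.5],[0,0,4,0,0,0,8.5],[0,0,6.4,0,0,0,8.5],[0,0,6.4,0,0,0,8.5]]]'; python3 -m jog '[[[0,0,0,0,0,0,5],[0,0,0,0,0,0,3],[0,0,0,0,0,0,3],[0,0,0,0,0,0,3]]]'; python3 -m jog '[[[0,0,-0.8,0,0,0,3],[0,0,-2.5,0,0,0,3],[0,0,-4,0,0,0,3],[0,0,-5,0,0,0,3],[0,0,-5,0,0,0,3]]]';python3 -m jog '[[[0,0,0,0,0,0,3],[0,0,0,0,0,0,3]]]'; for i in 1 2 3 4; do python3 -m jog '[[[0,0,0,0,0,0,3]]]' | grep -E "force|pos"; done; python3 -c "
from h import *
s=read_state();print(s['joint_torque'])"
```

```text
t: 15.7
tcp_pos: [0.5328, 0.2628, 0.0891]
orientation: [[-1.0, -0.027, -0.005], [-0.027, 1.0, -0.004], [0.005, -0.004, -1.0]]
force: [-0.0, -0.6, 0.4]
opening: 0.997
t: 16.2
tcp_pos: [0.5349, 0.2644, 0.0944]
orientation: [[-1.0, -0.028, 0.002], [-0.028, 1.0, 0.002], [-0.002, 0.001, -1.0]]
force: [0.1, -0.1, 6.2]
opening: 0.673
t: 16.82
tcp_pos: [0.5347, 0.2643, 0.1442]
orientation: [[-1.0, -0.028, 0.001], [-0.028, 1.0, 0.001], [-0.001, 0.001, -1.0]]
force: [0.2, 0.7, -2.2]
opening: 0.67
t: 17.08
tcp_pos: [0.534, 0.2638, 0.1421]
orientation: [[-1.0, -0.028, -0.001], [-0.028, 1.0, -0.001], [0.001, -0.001, -1.0]]
force: [0.7, 0.8, -1.7]
opening: 0.672
tcp_pos: [0.5342, 0.2638, 0.1424]
force: [-0.0, 0.6, -1.9]
tcp_pos: [0.5343, 0.2639, 0.1427]
force: [0.0, 0.6, -0.7]
tcp_pos: [0.5343, 0.264, 0.1429]
force: [0.5, 0.6, -0.3]
tcp_pos: [0.5343, 0.264, 0.1429]
force: [0.4, 0.4, -1.1]
[ 1.35277819e-04 -3.80087256e+01  3.43894315e+01  6.97066203e+00
 -9.53020344e-05  1.46169293e-05]
```

```bash
python3 -m jog '[[[0,0,2,0,0,0,3],[0,0,4,0,0,0,3],[0,0,4.6,0,0,0,3],[0,0,4.9,0,0,0,3],[0,0,4.9,0,0,0,3]]]'; python3 -m jog '[[[0,0,0.15,0,0,0,3],[0,0,0.15,0,0,0,6.5],[0,0,0.15,0,0,0,8.5],[0,0,0.15,0,0,0,8.5]]]'; python3 -m jog '[[[0,0,-3,0,0,0,8.5],[0,0,-6.5,0,0,0,8.5],[0,0,-6.5,0,0,0,8.5],[0,0,-6.5,0,0,0,8.5]]]'; python3 -c "
from h import *
s=read_state();print(s['tcp_pos'],rows([.5892,.1761,.16]))"
```

```text
t: 18.2
tcp_pos: [0.5346, 0.2639, 0.0944]
orientation: [[-1.0, -0.028, 0.001], [-0.028, 1.0, -0.0], [-0.001, -0.0, -1.0]]
force: [-0.6, -2.0, 2.3]
opening: 0.674
t: 18.7
tcp_pos: [0.5343, 0.264, 0.0921]
orientation: [[-1.0, -0.028, -0.0], [-0.028, 1.0, -0.0], [0.0, -0.0, -1.0]]
force: [-0.3, -0.2, 0.0]
opening: 0.993
t: 19.2
tcp_pos: [0.5341, 0.264, 0.1567]
orientation: [[-1.0, -0.028, -0.001], [-0.028, 1.0, 0.0], [0.001, 0.0, -1.0]]
force: [-0.4, 0.2, -0.6]
opening: 0.997
[0.53405823 0.26396885 0.1567464 ] [-5.27 -8.94 -0.33]
```

```bash
python3 -m jog '[[[-1.3,-2.3,0,0,0,-0.18,8.5],[-2.6,-4.6,0,0,0,-0.36,8.5],[-3.9,-6.8,0,0,0,-0.54,8.5],[-5.3,-8.9,0,0,0,-0.72,8.5],[-5.3,-8.9,0,0,0,-0.9,8.5]]]'; python3 -m jog '[[[0,0,0,0,0,-0.16,8.5],[0,0,0,0,0,-0.16,8.5]]]'; python3 -c "
from h import *
s=read_state();print(s['tcp_pos'],rows([.5892,.1761,.0905]))"
```

```text
t: 19.82
tcp_pos: [0.5899, 0.1748, 0.1555]
orientation: [[-0.596, -0.803, -0.003], [-0.803, 0.596, -0.001], [0.003, 0.001, -1.0]]
force: [-0.0, -0.4, 0.4]
opening: 0.996
t: 20.08
tcp_pos: [0.5894, 0.1762, 0.1559]
orientation: [[-0.466, -0.885, -0.002], [-0.885, 0.466, -0.001], [0.002, 0.001, -1.0]]
force: [0.6, 0.4, 1.0]
opening: 0.997
[0.58937017 0.17619685 0.15586917] [0.   0.   6.54]
```

```bash
python3 -m jog '[[[0,0,2,0,0,0,8.5],[0,0,4,0,0,0,8.5],[0,0,6.4,0,0,0,8.5],[0,0,6.4,0,0,0,8.5]]]'; python3 -m jog '[[[0,0,0,0,0,0,5],[0,0,0,0,0,0,3],[0,0,0,0,0,0,3],[0,0,0,0,0,0,3]]]'; python3 -m jog '[[[0,0,-0.8,0,0,0,3],[0,0,-2.5,0,0,0,3],[0,0,-4,0,0,0,3],[0,0,-5,0,0,0,3],[0,0,-5,0,0,0,3]]]';python3 -m jog '[[[0,0,0,0,0,0,3],[0,0,0,0,0,0,3]]]'; for i in 1 2 3 4; do python3 -m jog '[[[0,0,0,0,0,0,3]]]' | grep -E "force|pos"; done; python3 -c "
from h import *
s=read_state();print(s['joint_torque'])"
```

```text
t: 20.58
tcp_pos: [0.5881, 0.1757, 0.0894]
orientation: [[-0.465, -0.885, -0.006], [-0.885, 0.465, -0.003], [0.005, 0.004, -1.0]]
force: [0.0, -0.6, 1.1]
opening: 0.997
t: 21.08
tcp_pos: [0.5904, 0.1767, 0.0949]
orientation: [[-0.464, -0.886, 0.002], [-0.886, 0.464, 0.001], [-0.002, -0.002, -1.0]]
force: [-1.1, -0.0, 5.6]
opening: 0.672
t: 21.7
tcp_pos: [0.5902, 0.1768, 0.1447]
orientation: [[-0.464, -0.886, 0.002], [-0.886, 0.464, 0.001], [-0.002, -0.001, -1.0]]
force: [-0.0, -0.3, -4.1]
opening: 0.675
t: 21.95
tcp_pos: [0.5895, 0.1763, 0.1425]
orientation: [[-0.464, -0.886, -0.001], [-0.886, 0.464, -0.0], [0.001, 0.001, -1.0]]
force: [0.5, 1.2, -3.8]
opening: 0.676
tcp_pos: [0.5896, 0.1764, 0.1429]
force: [1.0, 0.5, -3.3]
tcp_pos: [0.5897, 0.1765, 0.1431]
force: [-0.3, -0.1, -4.1]
tcp_pos: [0.5898, 0.1765, 0.1433]
force: [1.0, -0.6, -4.1]
tcp_pos: [0.5898, 0.1765, 0.1434]
force: [-0.2, 0.4, -3.4]
[ 4.63420747e-04 -4.20980036e+01  3.57652545e+01  7.45116547e+00
 -4.52030145e-03  2.25203024e-05]
```

Tin A pulls about 3.8 N, against about 2.1 N for C and 1.2 N for B, so A is the heaviest. I'll raise it to hold.

```bash
python3 -m jog '[[[0,0,-2,0,0,0,3],[0,0,-5,0,0,0,3],[0,0,-8,0,0,0,3],[0,0,-11,0,0,0,3],[0,0,-12.5,0,0,0,3]]]';python3 -m jog '[[[0,0,0,0,0,0,3],[0,0,0,0,0,0,3],[0,0,0,0,0,0,3],[0,0,0,0,0,0,3],[0,0,0,0,0,0,3]]]'; python3 - <<'E'
from h import *
grab('side','s2.png'); s=read_state(); print(s['dq'],s['opening'])
im=grab('top')
P=[px(im,u,v) for u,v in((345,255),(370,258),(395,240),(330,240))]; print(np.round(P,3))
E
```

```text
t: 23.08
tcp_pos: [0.5903, 0.1765, 0.2722]
orientation: [[-0.464, -0.886, 0.004], [-0.886, 0.464, 0.002], [-0.004, -0.003, -1.0]]
force: [-0.1, 0.0, -3.3]
opening: 0.671
t: 23.7
tcp_pos: [0.5897, 0.1765, 0.2681]
orientation: [[-0.464, -0.886, -0.001], [-0.886, 0.464, -0.0], [0.0, 0.0, -1.0]]
force: [0.5, -0.7, -3.3]
opening: 0.673
[0.03123425 0.00520304 0.14051963 0.01742879 0.01665165 0.01383214] 0.6741214553068406
[[ 0.467 -0.176  0.013]
 [ 0.464 -0.242  0.012]
 [ 0.516 -0.307  0.013]
 [ 0.504 -0.135  0.012]]
```

View pics/s2.png

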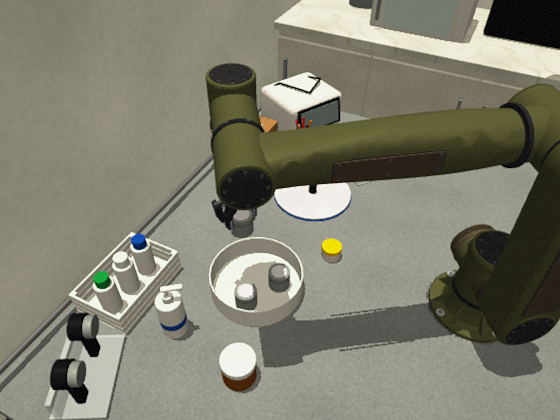

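The picture shows tin A held upright at (242,222) and the other two standing in the tub at (279,277) and (246,294). The lid lies flat on the mat.

```bash
python3 -c "
from workcell import env
env.finish_job()"
```

```text
the job is handed in; nothing more can be done
```

The job is handed in at about 24 s on the robot's clock, with the heaviest tin held upright over the tub. `env.finish_job()` reports no verdict.

- **Lid:** I lifted it by the knob and laid it on the mat. The gripper released it within about 1 mm of my measured mat centre. Four depth points on it in the last top picture read 12–13 mm (10 mm expected, calibration about 2 mm), so it lies flat.
- **Weighing:** I compared the tins by the average pull on the gripper. The force reading scatters by up to about 1 N, but the gap is well beyond that.

| Tin | Average pull |
|---|---|
| Near the robot | about 2.1 N |
| Far left | about 1.2 N |
| Far right | about 3.8 N (the heaviest) |

- **Final hold:** The far-right tin is still, with its underside at about 0.18 m, worked out from the gripper height. The last side picture shows the other two standing in the tub, and the bystanders visible in it look unmoved.
- **Difference from the task:** I did not stand the heaviest tin back in the tub after hefting it. I weighed it last, so I raised it straight to the final hold.
- **Correction on the way:** One approach move went about 3.5 cm off because I wrote the rows in the wrong tool axes. I corrected it above the tub, and nothing was touched.

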